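Seat the clarity sensor's lens barrel in the V-block and hold it down

ROBOT

A 6-joint arm with a two-finger parallel gripper is mounted at the origin on the work surface. World frame = base frame: x ahead of the robot, y to its left, z up, the work surface at z = 0. Lengths are in m, angles in rad, forces in N, time in s.
With the tool pointing down it reaches from about 0.3 to 0.775 m from the base axis. Payload 14.6 kg.
Tool frame: the origin (TCP) lies midway between the tips of the shut fingers; the grasp point (between the pads) lies 19 mm behind it (ctrl.pinch_z is the distance from the TCP to the grasp point, in m); z points along the fingers, y is the line along which they close (so a half turn about z gives the same grasp; the last joint's range is limited). The gripper opens to 94 mm and grips with 3 to 60 N. Pads are 16 mm wide; open, the fingers measure 119 mm over their backs; the gripper's body (75 mm by 177 mm) begins 78 mm behind the grasp point.
Start: joints at [1.239, 0.3, 1.521, -0, 1.321, -0.067], TCP at [0.144, 0.531, 0.205] pointing down, gripper open.
Joint ranges: [-3.03, 3.03], [-0.79, 2.21], [0.23, 2.52], [-1.04, 4.18], [0, 3.07], [-2.55, 2.55]. Speed limits (rad/s): [2.22, 2.22, 2.57, 3.14, 3.14, 3.14].

INTERFACE

Orientations are given as [roll, pitch, yaw] about the fixed x, y, z axes, in that order (R = Rz(yaw) Ry(pitch) Rx(roll)).
In Python, from station import ctrl gives the robot as it stands.
- The arm moves only by the tool jog_arm, never from a script. Its argument "motion" is a list of rows, each a list of 7 numbers: the shift along the tool's x, y, z in m, then the turn, a rotation vector about the tool's x, y, z in rad, then the opening, from -1 (shut) to 1 (fully open). In form: [[tx, ty, tz, rx, ry, rz, gripper], ...]. A call has 1 to 5 rows; each row shifts and turns the commanded pose from where the row before left it, along the tool's axes as they then stand; what a row does not reach is not made up. A row lasts 1/10 s, in which the tool goes at most 50 mm and 8.59 degrees, less where a joint would pass 70% of its speed; a pose out of reach is approached as far as the arm can. A call is refused whole if a number of a shift passes 0.05 or a number of a turn 0.15, either way. A call with a gripper value outside its range is refused whole. The fingers move at their own pace and stop on an object; "squeeze" is the grip in N (left out, the last holds). Time passes only in rows, so rows that do not move let the fingers close. It gives the time, the measured TCP pose, the force, the opening and the grip force at its end, in the units of the state.
- ctrl.get_obs(): the state, without advancing time (a new reading comes with each control period).
- ctrl.camera(name): name is "side" or "top"; returns the picture (420x560x3 uint8, red, green, blue); there is no depth.
- ctrl.camera_model(name): a dict with "intrinsics" (3x3 intrinsics, pixels), "k1" (the pictures are not rectified: a ray, as slopes to the right and down, at radius r is drawn at 1 + k1 r^2 times it, then the intrinsics apply), "rvec" (rotation vector, rad) and "tvec" (3), from world to camera coordinates, as OpenCV has them. Camera axes: x right, y down, z forward; pixel columns grow to the right and rows downward; lengths in m; the calibration is good to about 2 mm. A picture is of the moment at which its call begins. camera_model takes no time and is no camera call.
- ctrl.hand_in(): hands the job in; it is judged then, once.
The state is a dict: "time_s": time; "qpos": joint angles; "joint_vel": joint speeds; "tau": joint torques, N m; "ee_pos": TCP position; "eef_rot": TCP orientation; "force": force on the tool from outside, world axes, zero at the start; "moment": the same for the moment, N m; "grip_width": finger opening in m; "grip_force": force on a finger pad.
Only numpy, scipy, OpenCV 4.12 (cv2) and the standard library are available. Lean on these libraries where they do the work, as an engineer would, in place of code of your own. Each camera call takes 0.05 s, during which the arm holds its last target. There are 200 camera calls.

TASK

Free the inspection jig by sliding its red transport-lock knob all the way to the end stop, so that the yellow blade clears the V-groove. Then take the black lens barrel from the green rest, lay it centred along the V-groove, and press it down onto both faces of the V with a steady push of about 15 newtons, not forcing it. Finish while still holding it pressed there: do not let go, and leave the other things on the bench alone.

Things in the scene. Friction and masses are not known exactly. Their poses are not given: they have to be found in the camera images.
- jig: Inspection jig fixed to the bench. Origin: on the bench, under the middle of the V-groove; x along the groove, y across, z up. Grey base plate 124 (x) by 92 (y) by 12 mm, on it an aluminium V-block (84 mm wide, 60 mm high). Lock track beyond its -x end: x -114 to -64 mm, y -43 to 133 mm, 18 mm high, end stops 36 mm high.
- v_seat (a point): Point on the jig where the centre of the seated barrel belongs: on the groove's axis, half-way along, 62 mm above the bench (the barrel's axis lies 62 mm high when it touches both faces). Axes as the jig's.
- v_left: The V-block's 45 degree face on the jig's +y side; same origin and axes as the jig. The V-block (90 degree groove, open upward) is two saddles, each 24 mm long, at x = -52 to -28 and 28 to 52 mm; the 56 mm gap between them leaves room for fingers down to the base plate, 12 mm above the bench.
- v_right: The V-block's 45 degree face on the jig's -y side (both saddles); same origin and axes as the jig. Both faces are rigid, polished and slippery (friction coefficient about 0.2), so a barrel that is free sideways settles by itself onto both.
- lock (a joint): Travel of the transport lock along the jig's +y, in m: 0 = locked, its yellow blade (6 mm thick, at x = -66 mm, 68 mm high) stands across the end of the groove and the barrel cannot seat; 0.060 = at the end stop, groove clear. Sliding friction about 2 N; it stays where it is left.
- lock_knob (a point): Point on the upright red knob of the transport lock, 16 mm below its top. The knob is 20 mm (jig x) by 18 mm (jig y) and stands 44 mm above its steel carriage (from 32 to 76 mm above the bench; this point is 60 mm high). It moves with the lock; its axes are the jig's.
- lens_center (a point): Centre of the lens barrel, a smooth black cylinder 40 mm in diameter and 150 mm long with brass end rings and glass ends, about 0.25 kg. Its x axis runs along the barrel; either end may point either way. It starts lying level in the rest, its axis 55 mm above the bench.
- lens: The lens barrel as a body; its origin is the centre of the barrel, x along the barrel.
- rest: Low green rest fixed to the bench, 150 (x) by 80 (y) mm, with two shallow cradles 16 mm long at x = 45 and -45 mm, 40 mm high at the sides, in which the barrel lies along x; between them there is room for fingers down to 10 mm above the bench. Origin: on the bench under its middle.
- dosing: Bystander: white bottle, 56 mm in diameter, 110 mm tall, standing. Origin at the centre of its underside.
- valve: Bystander: white pipe valve with a red handle, 90 by 42 mm, 59 mm high. Origin at the centre of its underside.
- coupling: Bystander: white pipe coupling (short tube) standing on end, 48 mm in diameter, 40 mm high. Origin at the centre of its underside.
Mind the look-alikes: they are no part of the job. Leave any blue or purple look-alike of the lens alone.

How it is judged:
On the way, in this order (a step that is already met when the one before it is completed fails the run):
1. the transport lock is slid to its end stop (value of joint lock above 0.056 m), for 0.2 s.
2. the barrel lies in the V-groove (z of lens_center in the frame of jig between 0.0585 and 0.0655 m and y of lens_center in the frame of jig between -0.003 and 0.003 m and x of lens_center in the frame of jig between -0.015 and 0.015 m and angle between the x axis of lens_center and the x axis of jig, either way round below 0.05 rad), for 0.1 s.
At the end, for the whole second after the job is handed in: Lock within 6 mm of its end stop; barrel at rest along the groove (0.05 rad), centre within 15 mm lengthwise, 3 mm sideways, 3.5 mm in height of the seat; fingers still bear on it, and it presses on each V face with over 3 N (weight alone gives 2 N) (all of step 2 and contact force between lens and v_left above 3 N and contact force between lens and v_right above 3 N and value of joint lock above 0.054 m and contact force between the fingers and lens above 3 N and linear speed of lens below 0.02 m/s); the arm keeps its last pose, push and grip.
It fails at once if the barrel is forced into the V (over 70 N on a face) (contact force between lens and v_left above 70 N or contact force between lens and v_right above 70 N).
It fails at once if the barrel is dropped (height (world z) of lens_center below 0.035 m).
It fails at once if a bystander is moved by more than 30 mm (distance of any of dosing, valve, coupling from where it was at the start of the episode above 0.03 m).
It also fails if it takes over 61 s, if anything falls off the work surface, if the arm or the gripper's body presses on something with over 40 N, if the wrist force passes 120 N, or if a joint passes its speed limit or range.

## Working session

There is one attempt and no reset: what is moved stays moved. The work goes in short steps, Python scripts to look and compute and a tool call to move; the robot and the scene stay as the last step left them, time stands still between calls to the robot, and variables do not carry over. Pictures are saved under pics/ and viewed, at most 10 in all, crops included, and the job is handed in when it is done.

Besides the shell and the picture viewer there is one more tool, called after "Emit:" by a JSON object that holds its "name" and its "arguments", one argument or row to a line. jog_arm: Moves the arm, as the interface text tells. Its arguments: {"type":"object","properties":{"motion":{"type":"array"},"squeeze":{"type":"number"}},"required":["motion"]}

```bash
mkdir -p pics; cat > h.py <<'E'
import numpy as np, cv2
from station import ctrl
def cam(n):
    m=ctrl.camera_model(n); return np.array(m["intrinsics"],float),float(m["k1"]),cv2.Rodrigues(np.array(m["rvec"],float))[0],np.array(m["tvec"],float).ravel()
def proj(n,P):
    K,k,R,t=cam(n); c=np.atleast_2d(P)@R.T+t; s=c[:,:2]/c[:,2:]; s=s*(1+k*(s**2).sum(1,keepdims=True))
    return s@K[:2,:2].T+K[:2,2]
def ray(n,uv):
    K,k,R,t=cam(n)
    d=np.linalg.solve(K,[uv[0],uv[1],1.])[:2]; s=d.copy()
    for _ in range(30): s=d/(1+k*(s@s))
    return -R.T@t, R.T@np.array([s[0],s[1],1.])
def atz(n,uv,z):
    o,d=ray(n,uv); return o+d*(z-o[2])/d[2]
E
python3 - <<'E'
from h import *
for n in("top","side"):
    im=ctrl.camera(n); cv2.imwrite(f"pics/{n}0.png",im[:,:,::-1]); print(n,cam(n)[1],ray(n,(280,210)))
print(ctrl.get_obs())
E
```

```text
top -0.018191559872124317 (array([0.54441434, 0.08035287, 0.97669596]), array([ 0.03841405, -0.01428011, -0.99919774]))
side 0.000992960575215382 (array([0.34529482, 0.86042186, 0.83155735]), array([ 0.2287325 , -0.69440866, -0.68256712]))
{'time_s': 0.1, 'qpos': array([ 1.23939613e+00,  3.00409712e-01,  1.52150915e+00,  2.72631285e-06,
        1.32070769e+00, -6.65943299e-02]), 'joint_vel': array([-0.0007536 , -0.00219907, -0.00032443,  0.00015567,  0.00192287,
       -0.00045511]), 'tau': array([ 1.03006954e-03, -5.32632172e+01, -3.53290057e+01,  7.09584542e-02,
        2.35468056e-02, -4.41026407e-05]), 'ee_pos': array([0.14386989, 0.53060735, 0.20495043]), 'eef_rot': array([-3.14056122e+00, -7.14357542e-05,  2.87678607e+00]), 'force': array([0.25405538, 0.21034613, 0.89410081]), 'moment': array([-0.00315799, -0.00173686, -0.00720214]), 'grip_force': 0.0, 'grip_width': 0.09429046645704901}
```

View pics/top0.png

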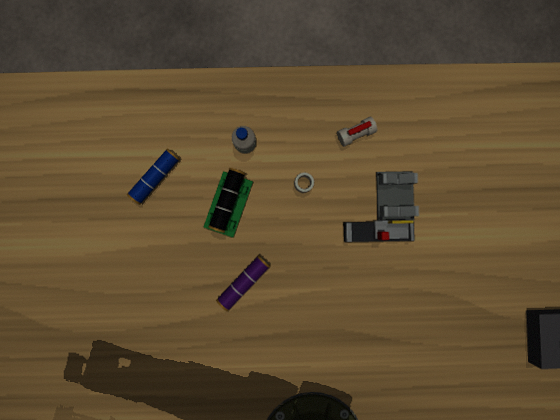

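View pics/side0.png

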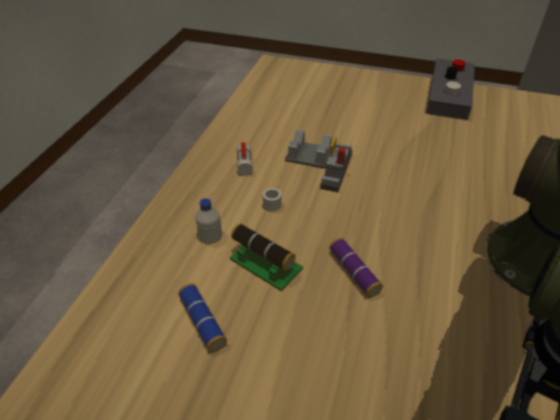

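Top view, three barrel-like things: blue (155,177), purple (244,283) and black in the green rest (230,200). The black one fits the description: black, brass ended, in the green rest. The jig is at about (397,200), with its red knob at (384,236). I'll confirm these in an enlarged crop.

```bash
python3 - <<'E'
from h import *
t=cv2.imread("pics/top0.png"); s=cv2.imread("pics/side0.png")
def c(im,u,v): return cv2.resize(im[v:v+75,u:u+100],(400,300),interpolation=cv2.INTER_CUBIC)
g=np.vstack([np.hstack([c(t,180,163),c(t,330,168)]),np.hstack([c(s,220,215),c(s,270,120)])])
cv2.imwrite("pics/crop1.png",np.clip(g*1.6,0,255).astype(np.uint8))
E
```

```text
(no output)
```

View pics/crop1.png

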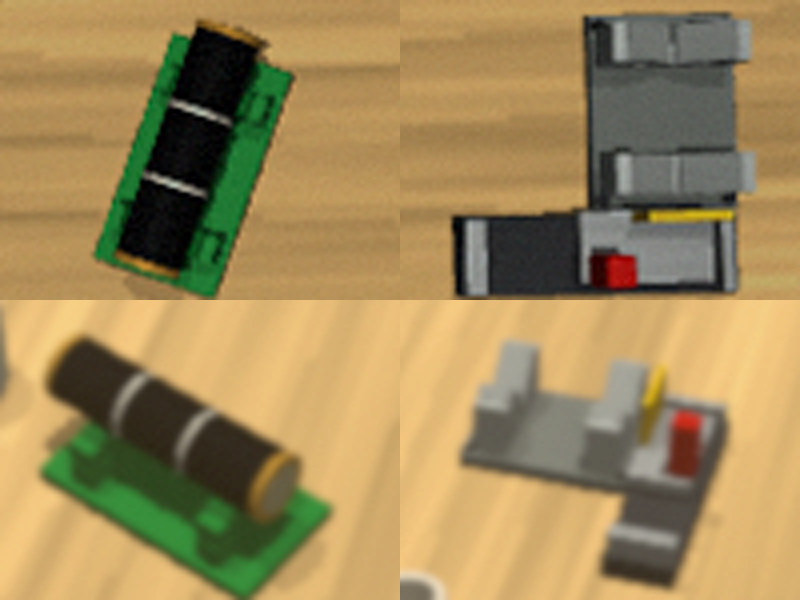

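```bash
cat > fit.py <<'E'
from h import *
from scipy.optimize import least_squares
def px(c,off): return (np.array(c,float)+.5)/4-.5+np.array(off)
def T(p,P):
    c,s=np.cos(p[2]),np.sin(p[2]); P=np.atleast_2d(P)
    return np.c_[p[0]+c*P[:,0]-s*P[:,1],p[1]+s*P[:,0]+c*P[:,1],P[:,2]]
E
python3 - <<'E'
from fit import *
jt=[((187,17),(62,46,12)),((350,20),(52,-42,60)),((350,62),(28,-42,60)),((355,152),(-28,-42,60)),((355,192),(-52,-42,60)),((62,218),(-64,133,36)),((60,295),(-114,133,36)),((338,291),(-114,-43,36)),((217,153),(-28,42,60)),((214,22),(52,42,60))]
js=[((63,160),(62,46,12)),((327,107),(-114,-43,36))]
ot,os=(330,168),(270,120)
def f(p,w=1):
    r=[proj("top",T(p,np.array(P)/1e3))[0]-px(c,ot) for c,P in jt]
    r+=[proj("side",T(p,np.array(P)/1e3))[0]-px(c,os) for c,P in js]
    return np.array(r).ravel()
s=least_squares(f,[.55,-.2,0],loss='soft_l1'); print("jig",s.x); print(f(s.x).reshape(-1,2).round(1))
k=atz("top",px((220,271),ot),.076); print("knob",k, "side proj",proj("side",k), px((285,416-300),os))
c,sn=np.cos(s.x[2]),np.sin(s.x[2]); d=k[:2]-s.x[:2]; print("knob in jig",c*d[0]+sn*d[1],-sn*d[0]+c*d[1])
# lens: ends of the silhouette in top crop; axis z .055
lt=(180,163)
a=atz("top",px((230,36),lt),.058);b=atz("top",px((150,264),lt),.058)
print("lens",(a+b)/2,np.linalg.norm(a-b),np.arctan2(*(a-b)[[1,0]]))
# bands
for q in((201,112),(175,185)): print(atz("top",px(q,lt),.075))
# rest corners z=.010
rc=[((173,37),(75,40)),((294,73),(75,-40)),((216,297),(-75,-40)),((96,257),(-75,40))]
g=lambda p:np.array([proj("top",T(p,np.array([*P,10])/1e3))[0]-px(c,lt) for c,P in rc]).ravel()
s=least_squares(g,[.5,.2,-.3]); print("rest",s.x,g(s.x).round(1))
for sg in(1,-1): print("side end",proj("side",T(s.x,[sg*.075,0,.055])))
for n,uv,z in(("dosing",(244,139),.06),("coupling",(304,182),.03),("valve",(357,131),.03)): print(n,atz("top",uv,z))
E
```

```text
jig [ 0.6110151  -0.22140614 -0.01245994]
[[-0.7 -0.5]
 [ 0.4 -0.2]
 [ 0.7 -0.7]
 [ 0.   0.2]
 [ 0.3  0.3]
 [-1.4 -0.4]
 [-0.5  1. ]
 [ 2.   1.2]
 [-0.5  0.3]
 [-0.5 -0.4]
 [-1.7 -0.6]
 [ 1.4 -1. ]]
knob [ 0.51459473 -0.17507198  0.076     ] side proj [[340.83348517 150.37141439]] [340.875 148.625]
knob in jig -0.09699018753540273 0.04512919868900181
lens [0.60615891 0.19226137 0.058     ] 0.14355296178439517 -0.35304759727439705
[0.62686693 0.18349842 0.075     ]
[0.58454338 0.19931728 0.075     ]
rest [ 0.59931959  0.19532307 -0.34618793] [ 0.1 -1.2  0.  -0.1  0.1  0.8 -0.2  0.5]
side end [[239.26872296 233.23500474]]
side end [[293.09450569 263.75362823]]
dosing [0.7513121  0.14953857 0.06      ]
coupling [0.64839554 0.00631584 0.03      ]
valve [ 0.77265303 -0.12840289  0.03      ]
```

The crop shows the black barrel with brass ends in the green rest at top (230,200), the jig with its yellow blade across the groove, and the red knob top at top (384.5,235.5). First move: the knob.

```bash
cat > go.py <<'E'
# rows (tool axes) to reach world x,y,z,yaw ; usage go.py x y z yaw n
import sys
from h import *
from scipy.spatial.transform import Rotation as Ro
o=ctrl.get_obs(); x,y,z,yaw,n=map(float,sys.argv[1:6]); n=int(n)
R=Ro.from_euler('xyz',o["eef_rot"]); E=Ro.from_euler('xyz',[np.pi,0,yaw])
rv=(R.inv()*E).as_rotvec(); d=(np.array([x,y,z])-o["ee_pos"])/n
print("yaw",o["eef_rot"],"rotvec",rv.round(4))
for i in range(n):
    Ri=R*Ro.from_rotvec(rv*i/n); print((Ri.inv().apply(d)).round(3).tolist()+(rv/n).round(3).tolist())
E
python3 go.py 0.518 -0.175 0.205 3.129 20
```

```text
yaw [-3.14056122e+00 -7.14357542e-05  2.87678607e+00] rotvec [-1.000e-03 -2.000e-04 -2.522e-01]
[-0.027, -0.029, 0.0, -0.0, -0.0, -0.013]
[-0.027, -0.029, 0.0, -0.0, -0.0, -0.013]
[-0.027, -0.03, 0.0, -0.0, -0.0, -0.013]
[-0.026, -0.03, 0.0, -0.0, -0.0, -0.013]
[-0.026, -0.03, 0.0, -0.0, -0.0, -0.013]
[-0.025, -0.031, 0.0, -0.0, -0.0, -0.013]
[-0.025, -0.031, 0.0, -0.0, -0.0, -0.013]
[-0.025, -0.031, 0.0, -0.0, -0.0, -0.013]
[-0.024, -0.032, 0.0, -0.0, -0.0, -0.013]
[-0.024, -0.032, 0.0, -0.0, -0.0, -0.013]
[-0.023, -0.032, 0.0, -0.0, -0.0, -0.013]
[-0.023, -0.033, 0.0, -0.0, -0.0, -0.013]
[-0.023, -0.033, 0.0, -0.0, -0.0, -0.013]
[-0.022, -0.033, 0.0, -0.0, -0.0, -0.013]
[-0.022, -0.033, 0.0, -0.0, -0.0, -0.013]
[-0.021, -0.034, 0.0, -0.0, -0.0, -0.013]
[-0.021, -0.034, 0.0, -0.0, -0.0, -0.013]
[-0.02, -0.034, 0.0, -0.0, -0.0, -0.013]
[-0.02, -0.035, 0.0, -0.0, -0.0, -0.013]
[-0.02, -0.035, -0.0, -0.0, -0.0, -0.013]
```

Emit:
{"name": "jog_arm", "arguments": {
  "motion": [
    [-0.027, -0.029, 0, 0, 0, -0.05, 1],
    [-0.025, -0.031, 0, 0, 0, -0.05, 1],
    [-0.024, -0.032, 0, 0, 0, -0.05, 1],
    [-0.022, -0.033, 0, 0, 0, -0.05, 1],
    [-0.021, -0.034, 0, 0, 0, -0.05, 1]
  ]
}}

```text
time_s: 0.6
ee_pos: [0.2358, 0.3525, 0.2053]
eef_rot: [-3.141, -0.0, 3.129]
force: [1.3, -0.0, 0.1]
grip_width: 0.0939
grip_force: 0.0
```

Emit:
{"name": "jog_arm", "arguments": {
  "motion": [
    [-0.019, -0.036, 0, 0, 0, 0, 1],
    [-0.019, -0.036, 0, 0, 0, 0, 1],
    [-0.019, -0.036, 0, 0, 0, 0, 1],
    [-0.019, -0.036, 0, 0, 0, 0, 1],
    [-0.019, -0.036, 0, 0, 0, 0, 1]
  ]
}}

```text
time_s: 1.1
ee_pos: [0.3281, 0.1711, 0.2054]
eef_rot: [3.142, 0.0, 3.127]
force: [1.4, 1.1, 0.2]
grip_width: 0.094
grip_force: 0.0
```

Emit:
{"name": "jog_arm", "arguments": {
  "motion": [
    [-0.019, -0.036, 0, 0, 0, 0, 1],
    [-0.019, -0.036, 0, 0, 0, 0, 1],
    [-0.019, -0.036, 0, 0, 0, 0, 1],
    [-0.019, -0.036, 0, 0, 0, 0, 1],
    [-0.019, -0.036, 0, 0, 0, 0, 1]
  ]
}}

```text
time_s: 1.6
ee_pos: [0.4205, -0.0105, 0.2054]
eef_rot: [3.142, -0.0, 3.127]
force: [-0.1, 0.3, 0.7]
grip_width: 0.0939
grip_force: 0.0
```

Emit:
{"name": "jog_arm", "arguments": {
  "motion": [
    [-0.02, -0.033, 0, 0, 0, 0, 1],
    [-0.02, -0.033, 0, 0, 0, 0, 1],
    [-0.02, -0.033, 0, 0, 0, 0, 1],
    [-0.02, -0.033, 0, 0, 0, 0, 1],
    [-0.02, -0.032, 0, 0, 0, 0, 1]
  ]
}}

```text
time_s: 2.1
ee_pos: [0.5181, -0.1758, 0.2051]
eef_rot: [3.141, -0.001, 3.126]
force: [0.0, 0.5, 0.4]
grip_width: 0.0942
grip_force: 0.0
```

Emit:
{"name": "jog_arm", "arguments": {
  "motion": [
    [0, 0, 0.03, 0, 0, 0, 1],
    [0, 0, 0.03, 0, 0, 0, 1],
    [0, 0, 0.03, 0, 0, 0, 1],
    [0, 0, 0.02, 0, 0, 0, 1],
    [0, 0, 0, 0, 0, 0, 1]
  ]
}}

```text
time_s: 2.6
ee_pos: [0.5163, -0.1736, 0.0927]
eef_rot: [3.14, -0.005, 3.127]
force: [-0.8, -1.3, 0.6]
grip_width: 0.0941
grip_force: 0.0
```

```bash
python3 - <<'E'
from h import *
t=ctrl.camera("top"); s=ctrl.camera("side")
def c(im,u,v): return cv2.resize(im[v:v+75,u:u+100,::-1],(400,300),interpolation=cv2.INTER_CUBIC)
cv2.imwrite("pics/c2.png",np.clip(np.hstack([c(t,330,180),c(s,290,110)])*1.6,0,255).astype(np.uint8)); print(ctrl.get_obs()["ee_pos"])
E
```

```text
[ 0.51784965 -0.17423765  0.09597513]
```

View pics/c2.png

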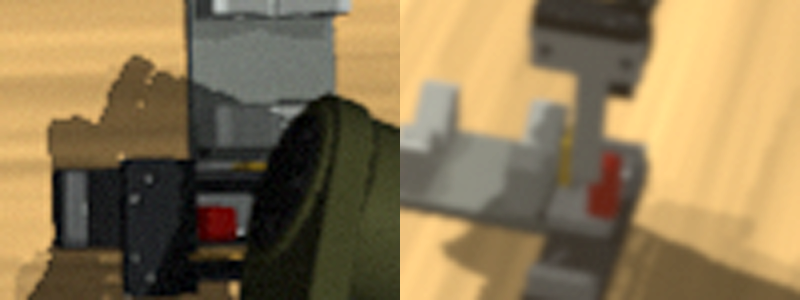

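```bash
python3 - <<'E'
from h import *
print(proj("side",[.5178,-.1742+.055,.096]),proj("side",[[.5145,-.175,.076],[.518,-.175,.076],[.525,-.175,.076]]),(612-400)/4+290,155/4+110)
E
```

```text
[[335.44335296 156.21887217]] [[340.86274298 150.39306983]
 [339.5656518  150.16429226]
 [336.97596217 149.70752624]] 343.0 148.75
```

The side view shows the knob (col 343) about 5 mm closer to the robot than the finger plane, so I shift by that and descend.

Emit:
{"name": "jog_arm", "arguments": {
  "motion": [
    [0.005, 0, 0.02, 0, 0, 0, 1],
    [0, 0, 0.015, 0, 0, 0, 1],
    [0, 0, 0.014, 0, 0, 0, 1],
    [0, 0, 0, 0, 0, 0, 1],
    [0, 0, 0, 0, 0, 0, 1]
  ],
  "squeeze": 15
}}

```text
time_s: 3.2
ee_pos: [0.5132, -0.1743, 0.0473]
eef_rot: [-3.141, 0.001, 3.127]
force: [-0.5, -0.4, 0.8]
grip_width: 0.0943
grip_force: 0.0
```

Emit:
{"name": "jog_arm", "arguments": {
  "motion": [
    [0, 0, 0, 0, 0, 0, -1],
    [0, 0, 0, 0, 0, 0, -1],
    [0, 0, 0, 0, 0, 0, -1],
    [0, 0, 0, 0, 0, 0, -1],
    [0, 0, 0, 0, 0, 0, -1]
  ]
}}

```text
time_s: 3.7
ee_pos: [0.5127, -0.1741, 0.0466]
eef_rot: [-3.142, 0.0, 3.127]
force: [-1.1, 0.6, 0.6]
grip_width: 0.0575
grip_force: 0.0
```

Emit:
{"name": "jog_arm", "arguments": {
  "motion": [
    [0, 0, 0, 0, 0, 0, -1],
    [0, 0, 0, 0, 0, 0, -1],
    [0, 0, 0, 0, 0, 0, -1]
  ]
}}

```text
time_s: 4.0
ee_pos: [0.5127, -0.1741, 0.0464]
eef_rot: [-3.142, -0.0, 3.127]
force: [-0.5, -0.4, -1.1]
grip_width: 0.0334
grip_force: 0.0
```

Emit:
{"name": "jog_arm", "arguments": {
  "motion": [
    [0, 0, 0, 0, 0, 0, -1],
    [0, 0, 0, 0, 0, 0, -1],
    [0, 0, 0, 0, 0, 0, -1],
    [0, 0, 0, 0, 0, 0, -1]
  ]
}}

```text
time_s: 4.4
ee_pos: [0.5127, -0.1742, 0.0464]
eef_rot: [-3.141, -0.0, 3.127]
force: [0.5, -1.5, 0.1]
grip_width: 0.0176
grip_force: 15.0
```

Emit:
{"name": "jog_arm", "arguments": {
  "motion": [
    [0, 0.01, 0, 0, 0, 0, -1],
    [0, 0.01, 0, 0, 0, 0, -1],
    [0, 0.01, 0, 0, 0, 0, -1],
    [0, 0.01, 0, 0, 0, 0, -1],
    [0, 0.01, 0, 0, 0, 0, -1]
  ]
}}

```text
time_s: 4.9
ee_pos: [0.5132, -0.123, 0.0464]
eef_rot: [3.142, -0.001, 3.127]
force: [-4.3, -2.0, 1.9]
grip_width: 0.018
grip_force: 15.0
```

Emit:
{"name": "jog_arm", "arguments": {
  "motion": [
    [0.001, 0.006, 0, 0, 0, 0, -1],
    [0, 0.002, 0, 0, 0, 0, -1],
    [0, 0, 0, 0, 0, 0, -1]
  ]
}}

```text
time_s: 5.2
ee_pos: [0.5132, -0.1185, 0.0464]
eef_rot: [-3.137, 0.002, 3.127]
force: [2.6, -30.4, -9.7]
grip_width: 0.0202
grip_force: 15.0
```

Emit:
{"name": "jog_arm", "arguments": {
  "motion": [
    [0, 0.002, 0, 0, 0, 0, -1],
    [0, 0, 0, 0, 0, 0, -1]
  ]
}}

```text
time_s: 5.4
ee_pos: [0.5132, -0.1169, 0.0465]
eef_rot: [-3.136, 0.002, 3.127]
force: [2.4, -30.1, -9.6]
grip_width: 0.024
grip_force: 15.0
```

```bash
python3 - <<'E'
from h import *
t=ctrl.camera("top"); s=ctrl.camera("side")
def c(im,u,v): return cv2.resize(im[v:v+75,u:u+100,::-1],(400,300),interpolation=cv2.INTER_CUBIC)
cv2.imwrite("pics/c3.png",np.clip(np.hstack([c(t,320,180),c(s,290,110)])*1.6,0,255).astype(np.uint8)); print(ctrl.get_obs())
E
```

```text
{'time_s': 5.5, 'qpos': array([-0.29145575,  0.43726512,  1.7392956 , -0.00525561,  0.96139937,
       -1.84417553]), 'joint_vel': array([-5.54683333e-04,  1.95390585e-06, -1.23601841e-03,  4.45948339e-04,
        3.23315838e-04, -2.07050328e-03]), 'tau': array([ 15.09781659, -57.59857893, -25.89261532,   5.67199856,
         2.76511163,   0.10769176]), 'ee_pos': array([ 0.51323707, -0.1169767 ,  0.04643283]), 'eef_rot': array([-3.13645363e+00,  2.32494195e-03,  3.12652243e+00]), 'force': array([  2.56895617, -29.93464745,  -9.61774507]), 'moment': array([-5.26033496, -0.43427925,  0.12031349]), 'grip_force': 15.007274150848389, 'grip_width': 0.023135403997786224}
```

View pics/c3.png

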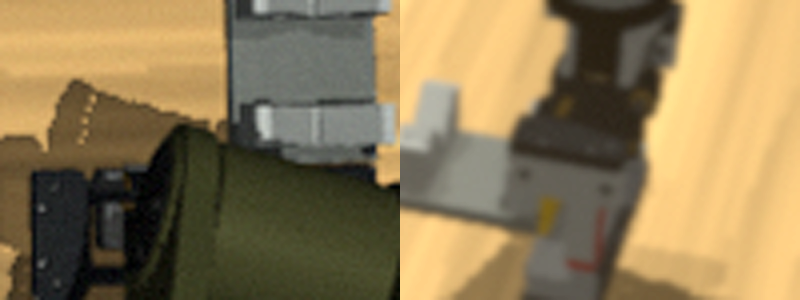

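Emit:
{"name": "jog_arm", "arguments": {
  "motion": [
    [0, -0.003, 0, 0, 0, 0, -1],
    [0, 0, 0, 0, 0, 0, 1],
    [0, 0, 0, 0, 0, 0, 1],
    [0, 0, 0, 0, 0, 0, 1],
    [0, 0, 0, 0, 0, 0, 1]
  ]
}}

```text
time_s: 6.0
ee_pos: [0.5126, -0.1166, 0.0465]
eef_rot: [3.141, 0.0, 3.127]
force: [-0.4, -0.2, -0.1]
grip_width: 0.0467
grip_force: 0.0
```

Emit:
{"name": "jog_arm", "arguments": {
  "motion": [
    [0, 0, -0.02, 0, 0, 0, 1],
    [0, 0, -0.04, 0, 0, 0, 1],
    [0, 0, -0.05, 0, 0, 0, 1],
    [0.02, 0.04, -0.03, 0, 0, 0, 1],
    [0.02, 0.04, 0, 0, 0, 0, 1]
  ]
}}

```text
time_s: 6.5
ee_pos: [0.4761, -0.039, 0.188]
eef_rot: [-3.141, 0.006, 3.125]
force: [0.1, 0.3, -0.3]
grip_width: 0.0863
grip_force: 0.0
```

Emit:
{"name": "jog_arm", "arguments": {
  "motion": [
    [0, 0.05, 0, 0, 0, 0, 1],
    [0, 0.05, 0, 0, 0, 0, 1],
    [0, 0.03, 0, 0, 0, 0, 1],
    [0, 0.0, 0, 0, 0, 0, 1]
  ]
}}

```text
time_s: 6.9
ee_pos: [0.4767, 0.0939, 0.1844]
eef_rot: [3.141, 0.0, 3.131]
force: [0.3, -0.2, 0.1]
grip_width: 0.0939
grip_force: 0.0
```

```bash
python3 - <<'E'
from h import *
t=ctrl.camera("top"); s=ctrl.camera("side")
cv2.imwrite("pics/top4.png",t[:,:,::-1]);cv2.imwrite("pics/side4.png",s[:,:,::-1])
def c(im,u,v): return cv2.resize(im[v:v+75,u:u+100,::-1],(400,300),interpolation=cv2.INTER_CUBIC)
def d(im,u,v): return cv2.resize(im[v:v+50,u:u+67,::-1],(400,300),interpolation=cv2.INTER_CUBIC)
cv2.imwrite("pics/c4.png",np.clip(np.vstack([np.hstack([c(t,330,168),c(s,270,120)]),np.hstack([d(t,335,205),d(s,305,135)])])*1.6,0,255).astype(np.uint8)); print(ctrl.get_obs()["ee_pos"],ctrl.get_obs()["time_s"])
E
```

```text
[0.47687997 0.09106525 0.18426353] 7.0
```

View pics/c4.png

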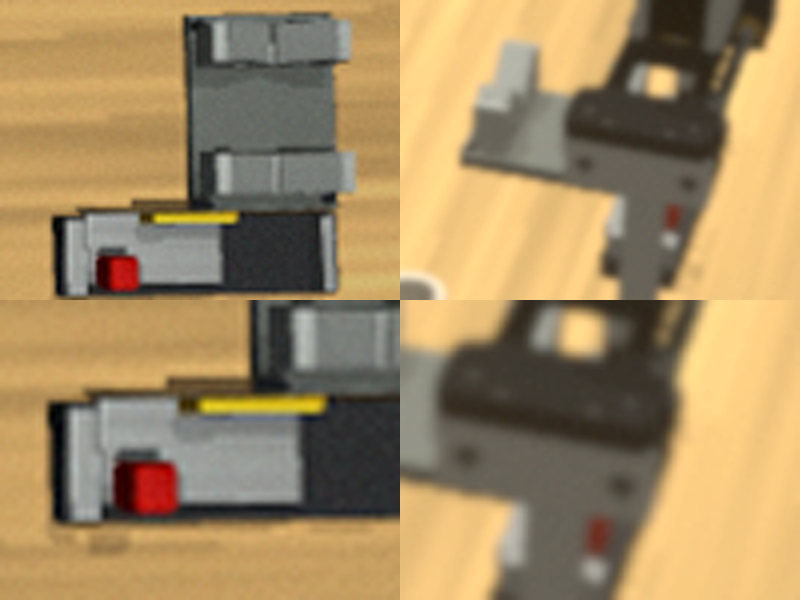

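```bash
python3 - <<'E'
from fit import *
# automatic red blob centroids before/after (top)
P=[]
for f in("pics/top0.png","pics/top4.png"):
    im=cv2.imread(f).astype(int)[215:250,340:420]; r=(im[:,:,2]>85)&(im[:,:,1]<40)
    ys,xs=np.nonzero(r); q=(xs.mean()+340,ys.mean()+215); P.append(atz("top",q,.074)); print(q,r.sum(),P[-1])
d=P[1]-P[0]; print("travel",np.linalg.norm(d),"dir yaw",np.arctan2(-d[0],d[1]))
E
```

```text
(np.float64(384.94), np.float64(235.36)) 50 [ 0.51454656 -0.17637995  0.074     ]
(np.float64(360.65909090909093), np.float64(236.02272727272728)) 44 [ 0.51430097 -0.1194018   0.074     ]
travel 0.05697867807524187 dir yaw 0.0043102818955344825
```

The carriage looks flush with the stop (knob at about (360.6,236)), but the measured travel of 57 mm is marginal. I'll push once more with shut fingers from the -y side to be sure.

Emit:
{"name": "jog_arm", "arguments": {
  "motion": [
    [0, -0.05, 0, 0, 0, 0, -1],
    [0, -0.05, 0, 0, 0, 0, -1],
    [-0.01, -0.05, 0, 0, 0, 0, -1],
    [-0.01, -0.05, 0, 0, 0, 0, -1],
    [-0.017, -0.05, 0, 0, 0, 0, -1]
  ]
}}

```text
time_s: 7.5
ee_pos: [0.5084, -0.1587, 0.1846]
eef_rot: [-3.141, 0.0, 3.125]
force: [0.2, 0.9, 0.2]
grip_width: 0.0576
grip_force: 0.0
```

Emit:
{"name": "jog_arm", "arguments": {
  "motion": [
    [0, -0.015, 0, 0, 0, 0, -1],
    [0, 0, 0, 0, 0, 0, -1],
    [0, 0, 0.03, 0, 0, 0, -1],
    [0, 0, 0.03, 0, 0, 0, -1],
    [0, 0, 0, 0, 0, 0, -1]
  ]
}}

```text
time_s: 8.0
ee_pos: [0.5069, -0.1688, 0.1212]
eef_rot: [3.139, -0.006, 3.127]
force: [0.4, 0.9, -0.0]
grip_width: 0.0171
grip_force: 0.0
```

Emit:
{"name": "jog_arm", "arguments": {
  "motion": [
    [-0.005, 0, 0.025, 0, 0, 0, -1],
    [0, 0, 0.025, 0, 0, 0, -1],
    [0, 0, 0.025, 0, 0, 0, -1],
    [0, 0.01, 0, 0, 0, 0, -1],
    [0, 0.01, 0, 0, 0, 0, -1]
  ]
}}

```text
time_s: 8.5
ee_pos: [0.5147, -0.1494, 0.0509]
eef_rot: [-3.141, 0.001, 3.127]
force: [-0.1, 0.4, -0.3]
grip_width: 0.0004
grip_force: 0.0
```

Emit:
{"name": "jog_arm", "arguments": {
  "motion": [
    [0, 0.004, 0, 0, 0, 0, -1],
    [0, 0.004, 0, 0, 0, 0, -1]
  ]
}}

```text
time_s: 8.7
ee_pos: [0.515, -0.1418, 0.0509]
eef_rot: [-3.141, 0.002, 3.128]
force: [0.4, 0.0, -0.2]
grip_width: 0.0006
grip_force: 0.0
```

Emit:
{"name": "jog_arm", "arguments": {
  "motion": [
    [0, 0.002, 0, 0, 0, 0, -1],
    [0, 0, 0, 0, 0, 0, -1]
  ]
}}

```text
time_s: 8.9
ee_pos: [0.5151, -0.1414, 0.0508]
eef_rot: [-3.139, 0.002, 3.127]
force: [-1.3, -7.7, 5.3]
grip_width: 0.0004
grip_force: 3.9
```

Emit:
{"name": "jog_arm", "arguments": {
  "motion": [
    [0, 0.003, 0, 0, 0, 0, -1],
    [0, 0, 0, 0, 0, 0, -1]
  ]
}}

```text
time_s: 9.1
ee_pos: [0.5151, -0.1411, 0.0509]
eef_rot: [-3.135, 0.003, 3.127]
force: [-2.3, -29.4, 1.2]
grip_width: 0.0006
grip_force: 14.7
```

Emit:
{"name": "jog_arm", "arguments": {
  "motion": [
    [0, 0.003, 0, 0, 0, 0, -1],
    [0, 0, 0, 0, 0, 0, -1],
    [0, 0, 0, 0, 0, 0, -1]
  ]
}}

```text
time_s: 9.4
ee_pos: [0.5152, -0.1408, 0.051]
eef_rot: [-3.131, 0.004, 3.126]
force: [-2.3, -49.9, -3.4]
grip_width: 0.0007
grip_force: 25.0
```

The push is firm against the stop (50 N with no travel). Retreat, then the lens.

Emit:
{"name": "jog_arm", "arguments": {
  "motion": [
    [0, -0.02, 0, 0, 0, 0, -1],
    [0, 0, -0.05, 0, 0, 0, 0],
    [0, 0, -0.05, 0, 0, 0, 1],
    [0, 0, -0.05, 0, 0, 0, 1],
    [0, 0, 0, 0, 0, 0, 1]
  ]
}}

```text
time_s: 9.9
ee_pos: [0.5163, -0.1551, 0.2068]
eef_rot: [-3.138, 0.011, 3.127]
force: [0.2, -0.2, 0.1]
grip_width: 0.0291
grip_force: 0.0
```

```bash
python3 go.py .605 .193 .2 2.79 10
```

```text
yaw [-3.13765166  0.0108854   3.12673473] rotvec [-0.0021  0.0114  0.3367]
[-0.008, 0.035, 0.001, -0.0, 0.001, 0.034]
[-0.007, 0.035, 0.001, -0.0, 0.001, 0.034]
[-0.006, 0.035, 0.001, -0.0, 0.001, 0.034]
[-0.005, 0.036, 0.001, -0.0, 0.001, 0.034]
[-0.004, 0.036, 0.001, -0.0, 0.001, 0.034]
[-0.002, 0.036, 0.001, -0.0, 0.001, 0.034]
[-0.001, 0.036, 0.001, -0.0, 0.001, 0.034]
[0.0, 0.036, 0.001, -0.0, 0.001, 0.034]
[0.001, 0.036, 0.001, -0.0, 0.001, 0.034]
[0.002, 0.036, 0.001, -0.0, 0.001, 0.034]
```

Emit:
{"name": "jog_arm", "arguments": {
  "motion": [
    [-0.008, 0.035, 0, 0, 0, 0.034, 1],
    [-0.007, 0.035, 0, 0, 0, 0.034, 1],
    [-0.006, 0.035, 0, 0, 0, 0.034, 1],
    [-0.005, 0.036, 0, 0, 0, 0.034, 1],
    [-0.004, 0.036, 0, 0, 0, 0.034, 1]
  ]
}}

```text
time_s: 10.4
ee_pos: [0.5589, 0.0212, 0.1996]
eef_rot: [3.141, 0.001, 2.955]
force: [0.7, 0.3, 0.2]
grip_width: 0.0692
grip_force: 0.0
```

Emit:
{"name": "jog_arm", "arguments": {
  "motion": [
    [-0.002, 0.036, 0, 0, 0, 0.034, 1],
    [-0.001, 0.036, 0, 0, 0, 0.034, 1],
    [0, 0.036, 0, 0, 0, 0.033, 1],
    [0.001, 0.036, 0, 0, 0, 0.033, 1],
    [0.002, 0.036, 0, 0, 0, 0.033, 1]
  ]
}}

```text
time_s: 10.9
ee_pos: [0.6038, 0.1957, 0.1995]
eef_rot: [3.141, 0.0, 2.788]
force: [1.2, -0.2, -0.1]
grip_width: 0.0937
grip_force: 0.0
```

Emit:
{"name": "jog_arm", "arguments": {
  "motion": [
    [0, 0, 0, 0, 0, 0, 1],
    [0, 0, 0, 0, 0, 0, 1],
    [0, 0, 0, 0, 0, 0, 1]
  ]
}}

```text
time_s: 11.2
ee_pos: [0.6036, 0.1933, 0.1994]
eef_rot: [-3.141, 0.0, 2.789]
force: [0.4, -0.3, -0.7]
grip_width: 0.0941
grip_force: 0.0
```

```bash
python3 go.py .605 .193 .12 2.79 1
```

```text
yaw [-3.14148287e+00  1.04686243e-04  2.78943608e+00] rotvec [-0.0001  0.0001 -0.0006]
[-0.001, 0.0, 0.079, -0.0, 0.0, -0.001]
```

Emit:
{"name": "jog_arm", "arguments": {
  "motion": [
    [-0.001, 0, 0.04, 0, 0, 0, 1],
    [0, 0, 0.04, 0, 0, 0, 1],
    [0, 0, 0.04, 0, 0, 0, 1],
    [0, 0, 0.025, 0, 0, 0, 1],
    [0, 0, 0.018, 0, 0, 0, 1]
  ]
}}

```text
time_s: 11.7
ee_pos: [0.604, 0.1923, 0.0345]
eef_rot: [-3.14, -0.002, 2.788]
force: [-1.2, 0.9, 1.4]
grip_width: 0.0942
grip_force: 0.0
```

Emit:
{"name": "jog_arm", "arguments": {
  "motion": [
    [0, 0, 0, 0, 0, 0, 0],
    [0, 0, 0, 0, 0, 0, -1],
    [0, 0, 0, 0, 0, 0, -1],
    [0, 0, 0, 0, 0, 0, -1],
    [0, 0, 0, 0, 0, 0, -1]
  ],
  "squeeze": 10
}}

```text
time_s: 12.2
ee_pos: [0.6049, 0.1938, 0.0372]
eef_rot: [3.141, 0.001, 2.79]
force: [-0.5, 0.7, -0.7]
grip_width: 0.0575
grip_force: 0.0
```

Emit:
{"name": "jog_arm", "arguments": {
  "motion": [
    [0, 0, 0, 0, 0, 0, -1],
    [0, 0, 0, 0, 0, 0, -1],
    [0, 0, 0, 0, 0, 0, -1],
    [0, 0, 0, 0, 0, 0, -1]
  ]
}}

```text
time_s: 12.6
ee_pos: [0.6049, 0.1942, 0.0366]
eef_rot: [3.141, 0.001, 2.79]
force: [1.4, 4.0, 1.7]
grip_width: 0.0397
grip_force: 10.0
```

Emit:
{"name": "jog_arm", "arguments": {
  "motion": [
    [0, 0, 0, 0, 0, 0, -1],
    [0, 0, 0, 0, 0, 0, -1],
    [0, 0, -0.01, 0, 0, 0, -1],
    [0, 0, -0.03, 0, 0, 0, -1],
    [0, 0, -0.04, 0, 0, 0, -1]
  ],
  "squeeze": 40
}}

```text
time_s: 13.1
ee_pos: [0.6033, 0.193, 0.1155]
eef_rot: [-3.138, -0.004, 2.79]
force: [0.1, -0.2, -2.9]
grip_width: 0.0392
grip_force: 40.0
```

Emit:
{"name": "jog_arm", "arguments": {
  "motion": [
    [0, 0, -0.04, 0, 0, 0, -1],
    [0, 0, -0.04, 0, 0, 0, -1],
    [0, 0, 0, 0, 0, 0, -1],
    [0, 0, 0, 0, 0, 0, -1]
  ]
}}

```text
time_s: 13.5
ee_pos: [0.6044, 0.1934, 0.1963]
eef_rot: [-3.141, 0.0, 2.79]
force: [-0.0, -0.8, -3.6]
grip_width: 0.0392
grip_force: 40.0
```

```bash
python3 - <<'E'
from h import *
t=ctrl.camera("top"); s=ctrl.camera("side")
cv2.imwrite("pics/top5.png",t[:,:,::-1]);cv2.imwrite("pics/side5.png",s[:,:,::-1])
o=ctrl.get_obs(); print(o["ee_pos"],o["eef_rot"],o["grip_width"],o["force"],o["moment"])
def c(im,u,v): return cv2.resize(im[v:v+75,u:u+100,::-1],(400,300),interpolation=cv2.INTER_CUBIC)
u,v=(proj("side",o["ee_pos"])[0]-[50,37]).astype(int); print(u,v)
cv2.imwrite("pics/c5.png",np.clip(np.vstack([np.hstack([c(t,330,168),c(s,270,120)]),np.hstack([c(t,180,155),c(s,u,v)])])*1.6,0,255).astype(np.uint8))
E
```

```text
[0.60385687 0.19335237 0.19432405] [-3.13946231e+00 -2.72645352e-03  2.78962140e+00] 0.03900273872387164 [-0.47598638 -0.06227913 -3.23445441] [-0.01133865  0.02409866  0.01374616]
211 162
```

View pics/c5.png

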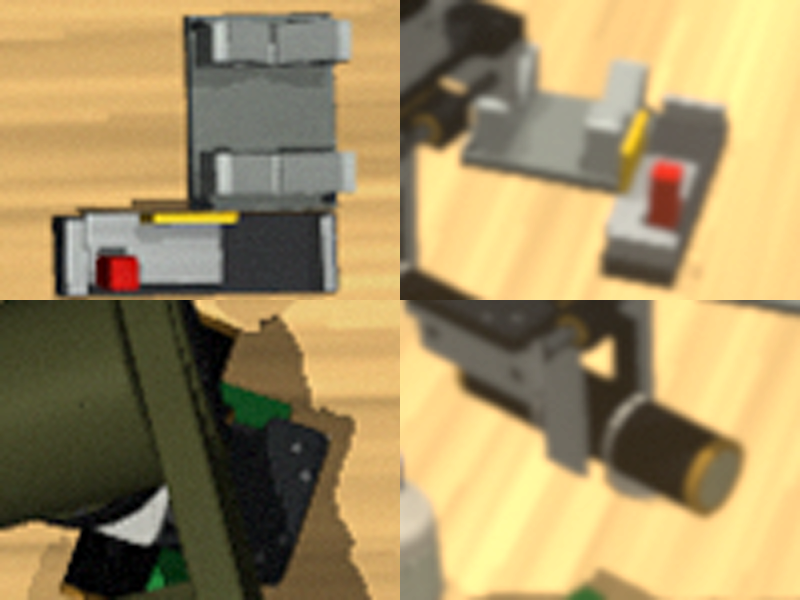

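```bash
cat > jigfit.py <<'E'
from fit import *
jt=[((188,17),(62,46,12)),((333,14),(62,-46,12)),((350,20),(52,-42,60)),((351,62),(28,-42,60)),((355,152),(-28,-42,60)),((356,192),(-52,-42,60)),((214,152),(-28,42,60)),((212,22),(52,42,60)),((68,218),(-64,133,36)),((68,293),(-114,133,36)),((338,292),(-114,-43,36))]
ot=(330,168)
def f(p): return np.array([proj("top",T(p,np.array(P)/1e3))[0]-px(c,ot) for c,P in jt]).ravel()
s=least_squares(f,[.55,-.2,0],loss='soft_l1',f_scale=.5); jig=s.x
E
python3 - <<'E'
from jigfit import *
print("jig",jig); print(f(jig).reshape(-1,2).round(1).tolist())
sp=[(62,46,12),(-62,46,12),(52,42,60),(28,42,60),(-28,42,60),(-52,42,60),(52,-42,60),(-28,-42,60),(-114,133,36),(-64,133,36),(-114,-43,36)]
q=((proj("side",T(jig,np.array(sp)/1e3))+.5-[270,120])*4+[400,0]); print([(a,b.round().tolist()) for a,b in zip(sp,q)])
from scipy.spatial.transform import Rotation as Ro
o=ctrl.get_obs(); R=Ro.from_euler('xyz',o["eef_rot"]).as_matrix(); c=o["ee_pos"]-.019*R[:,2]
g=(px((325,178),(211,162)))
for a in(.065,.07,.075,.08): print(a,proj("side",c+a*R[:,0]),g)
E
```

```text
jig [ 0.61105958 -0.22157882 -0.01206744]
[[-0.9, -0.5], [-0.8, -0.1], [0.5, -0.2], [0.5, -0.7], [0.1, 0.2], [0.1, 0.2], [0.4, 0.5], [0.1, -0.4], [-2.8, -0.4], [-2.4, 1.5], [2.0, 0.9]]
[((62, 46, 12), [457.0, 158.0]), ((-62, 46, 12), [628.0, 191.0]), ((52, 42, 60), [472.0, 101.0]), ((28, 42, 60), [505.0, 107.0]), ((-28, 42, 60), [585.0, 122.0]), ((-52, 42, 60), [619.0, 128.0]), ((52, -42, 60), [508.0, 35.0]), ((-28, -42, 60), [616.0, 54.0]), ((-114, 133, 36), [675.0, 256.0]), ((-64, 133, 36), [600.0, 241.0]), ((-114, -43, 36), [733.0, 103.0])]
0.065 [[287.30777124 205.53572113]] [291.875 206.125]
0.07 [[289.41362855 206.60767702]] [291.875 206.125]
0.075 [[291.52961293 207.6847875 ]] [291.875 206.125]
0.08 [[293.65579792 208.76708998]] [291.875 206.125]
```

The picture shows the barrel held square in the fingers, and the carriage at the end stop with the blade off the groove. Grip offset along the barrel is about 0 (end glass at (292,206) matches 75 mm). Move over the jig.

```bash
python3 go.py .611 -.2215 .17 3.1316 12
```

```text
yaw [-3.13946231e+00 -2.72645352e-03  2.78962140e+00] rotvec [-0.0016 -0.0031 -0.342 ]
[-0.012, -0.032, 0.002, -0.0, -0.0, -0.028]
[-0.012, -0.033, 0.002, -0.0, -0.0, -0.028]
[-0.011, -0.033, 0.002, -0.0, -0.0, -0.028]
[-0.01, -0.033, 0.002, -0.0, -0.0, -0.028]
[-0.009, -0.033, 0.002, -0.0, -0.0, -0.028]
[-0.008, -0.034, 0.002, -0.0, -0.0, -0.028]
[-0.007, -0.034, 0.002, -0.0, -0.0, -0.028]
[-0.006, -0.034, 0.002, -0.0, -0.0, -0.028]
[-0.005, -0.034, 0.002, -0.0, -0.0, -0.028]
[-0.004, -0.034, 0.002, -0.0, -0.0, -0.028]
[-0.003, -0.034, 0.002, -0.0, -0.0, -0.028]
[-0.002, -0.035, 0.002, -0.0, -0.0, -0.028]
```

Emit:
{"name": "jog_arm", "arguments": {
  "motion": [
    [-0.012, -0.032, 0, 0, 0, -0.028, -1],
    [-0.012, -0.033, 0, 0, 0, -0.028, -1],
    [-0.011, -0.033, 0, 0, 0, -0.028, -1],
    [-0.01, -0.033, 0, 0, 0, -0.028, -1],
    [-0.009, -0.033, 0, 0, 0, -0.028, -1]
  ]
}}

```text
time_s: 14.1
ee_pos: [0.6076, 0.0196, 0.1944]
eef_rot: [-3.141, -0.003, 2.931]
force: [0.6, -0.6, -2.8]
grip_width: 0.0392
grip_force: 40.0
```

Emit:
{"name": "jog_arm", "arguments": {
  "motion": [
    [-0.008, -0.034, 0, 0, 0, -0.029, -1],
    [-0.007, -0.034, 0, 0, 0, -0.029, -1],
    [-0.006, -0.034, 0, 0, 0, -0.029, -1],
    [-0.005, -0.034, 0, 0, 0, -0.029, -1],
    [-0.004, -0.034, 0, 0, 0, -0.029, -1]
  ]
}}

```text
time_s: 14.6
ee_pos: [0.6112, -0.153, 0.1943]
eef_rot: [3.141, -0.003, 3.076]
force: [0.9, -0.3, -2.3]
grip_width: 0.0393
grip_force: 40.0
```

Emit:
{"name": "jog_arm", "arguments": {
  "motion": [
    [-0.003, -0.034, 0, 0, 0, -0.029, -1],
    [-0.002, -0.034, 0, 0, 0, -0.028, -1],
    [0, 0, 0, 0, 0, 0, -1],
    [0, 0, 0, 0, 0, 0, -1]
  ]
}}

```text
time_s: 15.0
ee_pos: [0.6128, -0.2202, 0.1943]
eef_rot: [3.14, -0.003, 3.13]
force: [-1.0, 0.7, -3.3]
grip_width: 0.0394
grip_force: 40.0
```

```bash
python3 go.py .611 -.2215 .1 3.1316 1; python3 -c "
from h import *;o=ctrl.get_obs();print(o['ee_pos'],o['force'],o['moment'],o['time_s'])"
```

```text
yaw [ 3.14033265e+00 -2.98551153e-03  3.13035102e+00] rotvec [ 0.0013 -0.003  -0.0013]
[0.001, -0.001, 0.094, 0.001, -0.003, -0.001]
[ 0.61276012 -0.22020897  0.19433338] [-1.02206841  0.73663905 -3.29461798] [ 0.04256344  0.05995298 -0.03688605] 15.0
```

Emit:
{"name": "jog_arm", "arguments": {
  "motion": [
    [0.001, -0.001, 0.04, 0, -0.003, 0, -1],
    [0, 0, 0.04, 0, 0, 0, -1],
    [0, 0, 0.03, 0, 0, 0, -1],
    [0, 0, 0.02, 0, 0, 0, -1],
    [0, 0, 0.004, 0, 0, 0, -1]
  ]
}}

```text
time_s: 15.5
ee_pos: [0.6113, -0.2191, 0.0589]
eef_rot: [3.139, -0.002, 3.133]
force: [0.6, -0.4, -3.0]
grip_width: 0.0391
grip_force: 40.0
```

Emit:
{"name": "jog_arm", "arguments": {
  "motion": [
    [0, 0, 0, 0, 0, 0, -1],
    [0, 0, 0, 0, 0, 0, -1],
    [0, 0, 0, 0, 0, 0, -1]
  ]
}}

```text
time_s: 15.8
ee_pos: [0.6133, -0.2209, 0.0637]
eef_rot: [-3.141, 0.005, 3.132]
force: [0.8, 0.7, -3.1]
grip_width: 0.0393
grip_force: 40.0
```

```bash
python3 - <<'E'
from h import *
t=ctrl.camera("top"); s=ctrl.camera("side"); o=ctrl.get_obs(); print(o["ee_pos"],o["eef_rot"],o["force"],o["moment"])
def c(im,u,v): return cv2.resize(im[v:v+60,u:u+80,::-1],(400,300),interpolation=cv2.INTER_CUBIC)
cv2.imwrite("pics/c6.png",np.clip(np.hstack([c(t,345,165),c(s,280,105)])*1.6,0,255).astype(np.uint8))
E
```

```text
[ 0.61308419 -0.22097896  0.06334149] [-3.14102058  0.00436031  3.13177377] [ 0.29328579 -0.31314444 -2.32466147] [0.02976542 0.02777376 0.03      ]
```

View pics/c6.png

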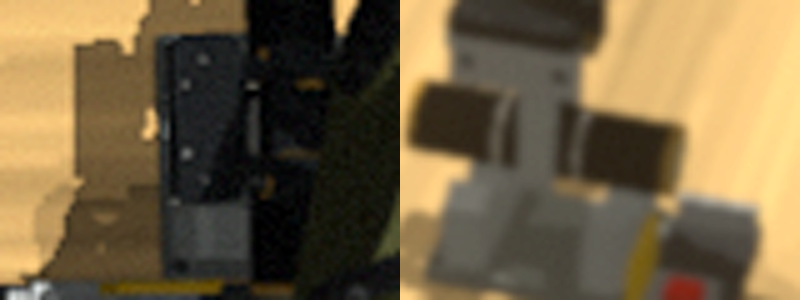

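The barrel hangs above and along the groove, with the blade (side crop (640,255)) clear of it. Lower stepwise.

Emit:
{"name": "jog_arm", "arguments": {
  "motion": [
    [0, 0, 0.006, 0, 0.002, 0, -1],
    [0, 0, 0.005, 0, 0, 0, -1],
    [0, 0, 0.003, 0, 0, 0, -1],
    [0, 0, 0, 0, 0, 0, -1],
    [0, 0, 0, 0, 0, 0, -1]
  ]
}}

```text
time_s: 16.4
ee_pos: [0.6127, -0.2208, 0.0482]
eef_rot: [3.141, 0.001, 3.132]
force: [-0.8, -0.7, -3.5]
grip_width: 0.0395
grip_force: 40.0
```

Emit:
{"name": "jog_arm", "arguments": {
  "motion": [
    [0, 0, 0.002, 0, 0, 0, -1],
    [0, 0, 0, 0, 0, 0, -1],
    [0, 0, 0, 0, 0, 0, -1]
  ]
}}

```text
time_s: 16.7
ee_pos: [0.6132, -0.2215, 0.0469]
eef_rot: [-3.14, 0.002, 3.132]
force: [0.6, -5.7, 2.1]
grip_width: 0.0391
grip_force: 40.0
```

```bash
cat > st.py <<'E'
from h import *
o=ctrl.get_obs(); print(o["ee_pos"].round(4),o["eef_rot"].round(4),o["force"].round(1),o["moment"].round(2),o["time_s"])
E
python3 st.py
```

```text
[ 0.6132 -0.2215  0.0469] [-3.1404e+00  2.5000e-03  3.1316e+00] [ 0.6 -5.7  2.1] [-0.92 -0.03  0.04] 16.7
```

Emit:
{"name": "jog_arm", "arguments": {
  "motion": [
    [0, -0.002, 0, 0, 0, 0, -1],
    [0, -0.001, 0.001, 0, 0, 0, -1],
    [0, 0, 0.001, 0, 0, 0, -1],
    [0, 0, 0, 0, 0, 0, -1],
    [0, 0, 0, 0, 0, 0, -1]
  ]
}}

```text
time_s: 17.2
ee_pos: [0.6127, -0.2241, 0.0443]
eef_rot: [-3.141, 0.001, 3.132]
force: [-1.4, -4.1, -1.0]
grip_width: 0.0393
grip_force: 40.0
```

```bash
python3 st.py
```

```text
[ 0.6127 -0.2241  0.0443] [-3.1412e+00  1.0000e-03  3.1318e+00] [-1.4 -4.1 -1. ] [-0.77  0.11  0.11] 17.2
```

Emit:
{"name": "jog_arm", "arguments": {
  "motion": [
    [0, -0.001, 0.001, 0, 0, 0, -1],
    [0, 0, 0, 0, 0, 0, -1],
    [0, 0, 0, 0, 0, 0, -1]
  ]
}}

```text
time_s: 17.5
ee_pos: [0.6129, -0.2248, 0.0436]
eef_rot: [-3.141, 0.001, 3.132]
force: [-1.3, -1.7, 4.6]
grip_width: 0.0393
grip_force: 40.0
```

Emit:
{"name": "jog_arm", "arguments": {
  "motion": [
    [0, 0, 0.001, 0, 0, 0, -1],
    [0, 0, 0, 0, 0, 0, -1],
    [0, 0, 0, 0, 0, 0, -1]
  ]
}}

```text
time_s: 17.8
ee_pos: [0.613, -0.2249, 0.0435]
eef_rot: [-3.141, 0.002, 3.132]
force: [-4.8, 0.5, 12.6]
grip_width: 0.0394
grip_force: 40.0
```

```bash
python3 st.py
```

```text
[ 0.613  -0.2249  0.0435] [-3.1412e+00  1.9000e-03  3.1321e+00] [-4.8  0.5 12.6] [-0.03  0.85  0.34] 17.8
```

Emit:
{"name": "jog_arm", "arguments": {
  "motion": [
    [0.0005, 0, 0.0003, 0, 0, -0.002, -1],
    [0, 0, 0, 0, 0, 0, -1],
    [0, 0, 0, 0, 0, 0, -1],
    [0, 0, 0, 0, 0, 0, -1],
    [0, 0, 0, 0, 0, 0, -1]
  ]
}}

```text
time_s: 18.3
ee_pos: [0.613, -0.2249, 0.0435]
eef_rot: [-3.141, 0.003, 3.134]
force: [-2.0, -0.5, 12.8]
grip_width: 0.0389
grip_force: 40.0
```

```bash
python3 st.py; python3 - <<'E'
from h import *
t=ctrl.camera("top"); s=ctrl.camera("side")
def c(im,u,v): return cv2.resize(im[v:v+60,u:u+80,::-1],(400,300),interpolation=cv2.INTER_CUBIC)
cv2.imwrite("pics/c7.png",np.clip(np.hstack([c(t,345,185),c(s,280,120)])*1.6,0,255).astype(np.uint8))
E
```

```text
[ 0.613  -0.2249  0.0435] [-3.141   0.0032  3.1341] [-2.  -0.5 12.8] [0.06 0.38 0.28] 18.3
```

View pics/c7.png

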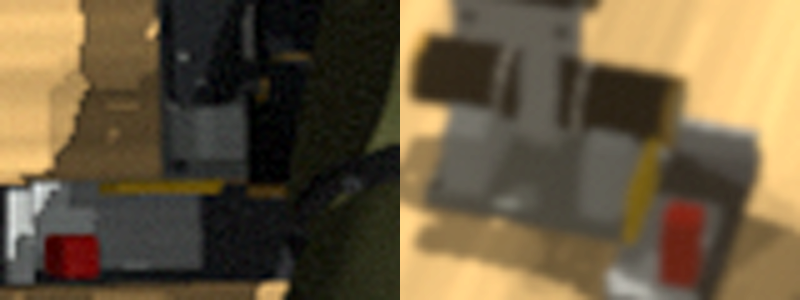

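The picture shows the barrel down in both saddles, with its near ring about 4–5 mm past the blade line, so it is centred to about 5 mm. The knob is at its stop. The arm pushes with 13 N plus the barrel's weight, sideways force is about 0 and the barrel is seated. Handing in.

```bash
python3 -c "
from station import ctrl
print(ctrl.hand_in())"
```

```text
the job is handed in; nothing more can be done
None
```

I handed the job in at about 18 s. The lock is at its end stop, and the barrel lies in the V-groove held with a 40 N grip and pressed down with about 13 N plus its own weight; hand-in returned no verdict.

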